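# Load the crate of foil cups onto the angled line stand

### The job

Load the green crate of foil cups onto the steel angled stand: line it up with the mouth, then slide it (do not lift it) up the slope, cups end first, until its tail edge has dropped behind the dark lip strip, meeting the end stop gently rather than ramming it. Then draw it back towards the mouth until its tail bears on the lip, with a light tug to prove that it is caught, and leave it lying flat on the deck behind the lip, without shifting the row of bento trays behind.

Things in the scene. Friction and masses are not known exactly. Their poses are not given: they have to be found in the camera images.
- crate: loose green plastic crate of foil cups, 180 (x) x 140 (y) x 70 mm (z) over base band and rim, about 0.7 kg. Origin: centre of its underside; +x points to its nose (the cups end), z up. Walls 5 mm thick, floor 12 mm; rim 9 mm wide and 11 mm high, its outer face flush with the 12 mm high base band, the walls 3 mm further in
- crate_tail (a point): middle of the crate's tail bottom edge (x = -90 mm in the crate frame). The tail is pushed from the outside. Crate and stand are smooth (friction about 0.3 between them, 0.6 on the worktop), so on the slope the crate stays where it is left
- crate_bay (a point): middle of the floor of the crate's empty tail bay, 12 mm above the underside, at x = -60 mm. The bay is 43 mm clear along x (x = -82 to -38.5 mm; from -81 at the rim) between the tail wall and the foil cups (fixed in the crate, tops 61 mm above the underside), and 124 mm along y: fingers fit in to pull the tail wall from the inside or to pinch the tail rim
- stand: fixed steel angled stand, a lane 146 mm wide and 330 mm long that climbs at 12 degrees, with a wedge-shaped lip stop across it and an end stop at the top. Origin: on the worktop, middle of the foot of the slope; +x points horizontally in and uphill along the lane, z up. Two wings 31 mm high flare the mouth from the lane's width to about 180 mm, from x = 0 out to x = -59 mm
- deck: the tilted sheet of the stand with its side flanges. Origin: as the stand's, at the foot of the slope; +x points uphill along the slope (12 degrees up), z square to the sheet, whose surface is z = 0; flange tops at z = 32 mm
- lip_mount: clamp slots of the lip stop; origin on the deck 92 mm uphill of the deck's origin. The lip is a dark 10 mm high strip across the lane: it rises over 30 mm on the mouth side and drops upright on its uphill side, behind which the crate's tail belongs. It is clamped so that this upright face is 0 to 32 mm uphill of this point; where, is not measured and must be seen or felt
- stop_mount: clamp slots of the rigid end stop; origin on the deck 304 mm uphill of the deck's origin. The stop is a steel plate 48 mm high with two rubber buffers 14 mm above the deck that meet the crate's base band; clamped so that the buffers' faces are 3 to 8 mm uphill of this point (not measured). So the 180 mm crate always clears the lip before it meets the buffers, with 3 to 40 mm of play
- bento_17: black bento tray of the row behind the work, the rightmost, 161x164x31 mm; origin: centre of its underside
- bento_18: second bento tray from the right in that row, 161x164x31 mm; origin: centre of its underside
- bento_19: third bento tray from the right in that row, 161x164x31 mm; origin: centre of its underside
- bento_20: fourth bento tray from the right in that row, 161x164x31 mm; origin: centre of its underside

How it is judged:
On the way, in this order (a step that is already met when the one before it is completed fails the run):
1. the crate is in the lane, nose first, its weight on the slope and its tail still below the lip (x of crate_tail in the frame of deck between -0.1 and 0.06 m and z of crate in the frame of deck below 0.03 m and angle between the x axis of crate and the x axis of deck, either way round below 0.3 rad and contact force between crate and stand above 0.5 N), for 0.1 s.
2. its tail edge has dropped behind the lip and the crate lies flat on the deck (x of crate_tail in the frame of deck above 0.088 m and z of crate_tail in the frame of deck between -0.004 and 0.004 m and angle between the z axis of crate and the z axis of deck, either way round below 0.025 rad and angle between the x axis of crate and the x axis of deck, either way round below 0.07 rad), for 0.2 s.
3. it is drawn back and bears on the lip with more than 2 N, and stays caught (all of step 2 and contact force between crate and lip_mount above 2 N), for 0.05 s.
At the end, for the whole second after the job is handed in: The crate lies released and at rest behind the lip: flat on the deck (within 0.025 rad, tail edge within 4 mm of the deck), cups end uphill, square in the lane (0.07 rad) (all of step 2 and linear speed of crate below 0.02 m/s and contact force between the fingers and crate below 0.2 N); the robot touches nothing.
It fails at once if the crate is rammed against the end stop with more than 25 N (contact force between crate and stop_mount above 25 N).
It fails at once if the seated crate is pulled against the lip with more than 20 N (x of crate_tail in the frame of deck above 0.088 m and z of crate_tail in the frame of deck between -0.004 and 0.004 m and angle between the z axis of crate and the z axis of deck, either way round below 0.025 rad and angle between the x axis of crate and the x axis of deck, either way round below 0.07 rad and contact force between crate and lip_mount above 20 N).
It fails at once if the crate is lifted: its middle or tail more than about 30 mm above the lane, or its tail more than 65 mm above the worktop (height (world z) of crate_tail above 0.065 m or (x of crate in the frame of deck above -0.09 m and z of crate in the frame of deck above 0.03 m) or (x of crate_tail in the frame of deck above 0 m and z of crate_tail in the frame of deck above 0.03 m)).
It fails at once if the crate is tipped by more than 0.4 rad (angle between crate's own z axis and vertical above 0.4 rad).
It fails at once if a bento tray of the row is moved by more than 30 mm (distance of any of bento_17, bento_18, bento_19, bento_20 from where it was at the start of the episode above 0.03 m).
It also fails if it takes over 72 s, if anything falls off the work surface, if the arm or the gripper's body presses on something with over 40 N, if the wrist force passes 120 N, or if a joint passes its speed limit or range.

### The arm

A 6-joint arm with a two-finger parallel gripper is mounted at the origin on a cart in front of the work surface, level with it; the furniture and walls round the work are solid. World frame = base frame: x ahead of the robot, y to its left, z up, the work surface at z = 0. Lengths are in m, angles in rad, forces in N, time in s.
With the tool pointing down it reaches from about 0.375 to 0.975 m from the base axis. Payload 3.8 kg.
Tool frame: the origin (TCP) lies midway between the tips of the shut fingers; the grasp point (between the pads) lies 19 mm behind it; z points along the fingers, y is the line along which they close (so a half turn about z gives the same grasp; the last joint's range is limited). The gripper opens to 85 mm and grips with 20 to 120 N. Pads are 22 mm wide; open, the fingers measure 114 mm over their backs; the gripper's body (76 mm by 85 mm) begins 54 mm behind the grasp point. The pads swing forward as they close: fully open they stand 13 mm farther back than shut.
Start: joints at [-1.215, 0.264, 1.604, -0, 1.274, -0.037], TCP at [0.258, -0.624, 0.231] pointing down, gripper open.
Joint ranges: [-2.63, 2.63], [-0.94, 2.18], [0.31, 2.57], [-1.31, 4.45], [0, 2.66], [-2.55, 2.55]. Speed limits (rad/s): [2.57, 2.57, 3.14, 3.14, 3.14, 3.14].

### API

Orientations are given as a rotation vector (axis times angle).
In Python, from workcell import status, read_camera, workorder, masks_of gives the robot as it stands.
- The arm moves only by the tool drive_tool, never from a script. Its argument "rows" is a list of rows, each a list of 7 numbers: the turn, a rotation vector about the tool's x, y, z in degrees, then the shift along the tool's x, y, z in m, then the opening, from 0 (shut) to 1 (fully open). In form: [[ax, ay, az, tx, ty, tz, claw], ...]. A call has 1 to 8 rows; each row shifts and turns the commanded pose from where the row before left it, along the tool's axes as they then stand; what a row does not reach is not made up. A row lasts 1/12 s, in which the tool goes at most 41.7 mm and 7.16 degrees, less where a joint would pass 70% of its speed; a pose out of reach is approached as far as the arm can. A call is refused whole if a number of a shift passes 0.0417 or a number of a turn 7.16, either way. A call with a gripper value outside its range is refused whole. The fingers move at their own pace and stop on an object; "force" is the grip in N (left out, the last holds). Time passes only in rows, so rows that do not move let the fingers close. It gives the time, the measured TCP pose, the force, the opening and the grip force at its end, in the units of the state.
- status.read_state(): the state, without advancing time (a new reading comes with each control period).
- read_camera(name): name is "side" or "top"; returns a dict with "color" (420x560x3 uint8, red, green, blue), "intrinsics" (3x3 intrinsics, pixels), "world_from_camera" (4x4, takes a point from camera to world coordinates). Camera axes: x right, y up, looking along -z (the intrinsics and any distortion apply to the point x, -y, -z); pixel columns grow to the right and rows downward; lengths in m; the calibration is good to about 2 mm. A picture is of the moment at which its call begins. There is no depth.
- workorder.finish_job(): hands the job in; it is judged then, once.
Trained networks look in a picture, given as the dict that the camera call returned (one of the last four; its "shot" number tells which), for a name from the list of things; names that differ only in an ending like _2 or _b are one class to them, and where a whole thing is asked for, a point or a joint stands for the part that bears it (a point fixed in the world has none). Each returns a list of dicts, best first, with "score" (0 to 1); they miss things now and then, are a little off and sometimes report something else, mostly with a low value. They report only what shows in the picture. A call takes as long as a camera call.
- masks_of(picture, name): "mask" (420x560 bool, what is visible of it) and "bbox" ([left, top, right, bottom] in pixels, round what is visible of it).
The state is a dict: "time": time; "q": joint angles; "joint_vel": joint speeds; "joint_torque": joint torques, N m; "tool_pos": TCP position; "tcp_rot": TCP orientation; "wrist_force": force on the tool from outside, world axes, zero at the start; "torque": the same for the moment, N m; "width": opening from 0.0 (shut) to 1.0 (fully open); "grip_force": force on a finger pad.
Only numpy, scipy, OpenCV 4.12 (cv2) and the standard library are available. Lean on these libraries where they do the work, as an engineer would, in place of code of your own. Each camera call takes 0.05 s, during which the arm holds its last target. There are 200 camera calls.

## Working session

There is one attempt and no reset: what is moved stays moved. The work goes in short steps, Python scripts to look and compute and a tool call to move; the robot and the scene stay as the last step left them, time stands still between calls to the robot, and variables do not carry over. Pictures are saved under pics/ and viewed, at most 10 in all, crops included, and the job is handed in when it is done.

Besides the shell and the picture viewer there is one more tool, called after ">>>" as a command line: name --pt "numbers of a row" for each row, then --argument value for the rest. drive_tool: Moves the arm, as the interface text tells. Its arguments: {"type":"object","properties":{"rows":{"type":"array"},"force":{"type":"number"}},"required":["rows"]}

```bash
mkdir -p pics; ls; python3 - <<'E'
from workcell import status, read_camera, masks_of
import cv2, numpy as np, pickle
s=status.read_state(); print(s)
D={}
for n in ("side","top"):
    p=read_camera(n); D[n]=p
    cv2.imwrite(f"pics/{n}0.png",p["color"][:,:,::-1])
    print(n,p["intrinsics"].tolist(),np.round(p["world_from_camera"],4).tolist(),[k for k in p])
    for t in ("crate","stand","deck","lip_mount","stop_mount","bento_17"):
        for m in masks_of(p,t)[:4]:
            print(n,t,round(m["score"],2),m["bbox"],m["mask"].sum())
            D.setdefault("m",{}).setdefault((n,t),[]).append(m)
pickle.dump(D,open("d0.pkl","wb"))
E
```

```text
pics
{'time': 0.0, 'q': array([-1.21491542e+00,  2.64740175e-01,  1.60537355e+00, -1.89290042e-05,
        1.27368898e+00, -3.68718043e-02]), 'joint_vel': array([-2.06777042e-05, -1.64020640e-03,  1.94086767e-03, -2.13399900e-03,
        7.93855882e-04,  1.02449634e-03]), 'joint_torque': array([-4.50556490e-05, -5.15115881e+01, -3.67308211e+01, -2.08187266e-04,
        1.29990894e-02, -2.25094418e-06]), 'tool_pos': array([ 0.25810142, -0.62291894,  0.22997101]), 'tcp_rot': array([-3.07907239e+00, -6.12560318e-01,  5.79041441e-04]), 'wrist_force': array([ 0.15602834, -0.071383  ,  0.72068977]), 'torque': array([ 0.01186971,  0.02248701, -0.01287664]), 'grip_force': 0.0, 'width': 1.0032921764947798}
side [[469.0990624361098, 0.0, 284.0283211189116], [0.0, 469.0990624361098, 207.3479298707442], [0.0, 0.0, 1.0]] [[-0.8577, 0.2741, -0.435, 0.0859], [-0.514, -0.4728, 0.7157, 0.9008], [-0.0095, 0.8375, 0.5464, 0.6981], [0.0, 0.0, 0.0, 1.0]] ['color', 'intrinsics', 'world_from_camera', 'shot']
side crate 0.68 [320.4, 168.0, 405.4, 229.3] 3479
side stand 0.82 [246.6, 224.9, 389.1, 350.7] 7887
[... 514 characters left out ...]
9], [-0.991, 0.1324, -0.0216, 0.0735], [0.0054, 0.2004, 0.9797, 1.4721], [0.0, 0.0, 0.0, 1.0]] ['color', 'intrinsics', 'world_from_camera', 'shot']
top crate 0.95 [312.6, 223.7, 395.0, 291.2] 3857
top stand 0.81 [158.6, 226.7, 298.1, 300.3] 7633
top stand 0.21 [235.1, 225.7, 247.0, 296.0] 633
top deck 0.76 [163.5, 226.0, 285.8, 294.4] 7257
top deck 0.53 [233.7, 227.4, 249.3, 293.6] 585
top lip_mount 0.97 [236.7, 225.7, 248.4, 296.1] 598
top stop_mount 0.45 [161.7, 221.6, 166.1, 292.1] 95
top bento_17 0.89 [339.9, 141.8, 403.4, 198.1] 3180
top bento_17 0.74 [158.8, 226.4, 286.1, 293.5] 7268
top bento_17 0.72 [278.2, 133.2, 344.5, 194.6] 3129
top bento_17 0.72 [216.0, 128.0, 281.3, 185.4] 3220
```

```bash
python3 - <<'E'
import cv2
a=cv2.imread("pics/top0.png")[110:320,130:430]; cv2.imwrite("pics/t1.png",cv2.resize(a,(795,556),interpolation=cv2.INTER_CUBIC))
b=cv2.imread("pics/side0.png")[150:360,200:430]; cv2.imwrite("pics/s1.png",cv2.resize(b,(657,600),interpolation=cv2.INTER_CUBIC))
E
```

```text
(no output)
```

View pics/t1.png

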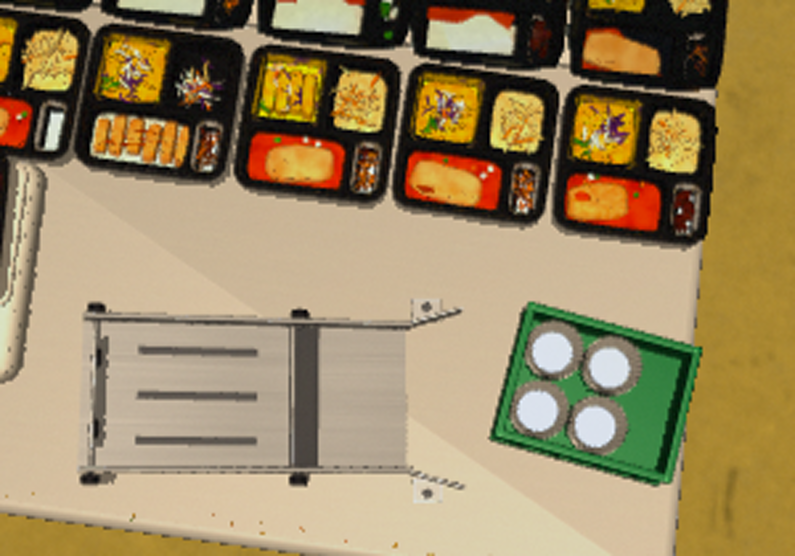

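View pics/s1.png

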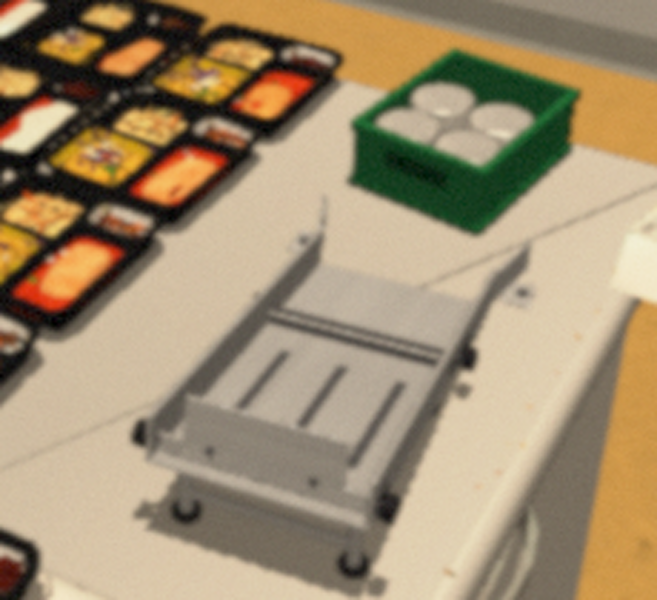

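The top view shows the stand with its mouth on the right. The lip strip spans zoom x≈290–318 with its upright side at 290, and the foot of the slope is at x≈407. The crate is on the right with its cups end to the left, yawed about 13°, and its tail is near the worktop edge. The side view agrees: the lip line runs from zoom (270,315) to (440,358). Next I'll fit the poses.

```bash
cat > h.py <<'E'
import numpy as np, cv2
from scipy.optimize import least_squares, minimize
from scipy.spatial.transform import Rotation as R
def proj(p,X):
    T=np.linalg.inv(p["world_from_camera"]); c=np.atleast_2d(X)@T[:3,:3].T+T[:3,3]
    K=p["intrinsics"]; return np.c_[K[0,0]*c[:,0]/-c[:,2]+K[0,2], K[1,1]*-c[:,1]/-c[:,2]+K[1,2]]
def pose(x,y,yaw,z=0,pitch=0):
    T=np.eye(4); T[:3,:3]=R.from_euler("ZY",[yaw,-pitch]).as_matrix(); T[:3,3]=[x,y,z]; return T
def app(T,P): return np.atleast_2d(P)@T[:3,:3].T+T[:3,3]
box=np.array([[a,b,c] for a in(-.09,.09) for b in(-.07,.07) for c in(0,.07)])
def hull(p,X):
    m=np.zeros((1680,2240),np.uint8); cv2.fillConvexPoly(m,cv2.convexHull(np.float32(proj(p,X)*4+1.5)).astype(np.int32),1)
    return cv2.resize(m.astype(np.float32),(560,420),interpolation=cv2.INTER_AREA)
def green(p):
    c=p["color"].astype(int); g=(c[...,1]>c[...,0]*1.5+5)&(c[...,1]>c[...,2]*1.2)
    n,l,s,_=cv2.connectedComponentsWithStats(g.astype(np.uint8)); k=1+s[1:,4].argmax()
    m=np.zeros(g.shape,np.uint8); cs=cv2.findContours((l==k).astype(np.uint8),0,2)[0]
    cv2.drawContours(m,[cv2.convexHull(np.vstack(cs))],-1,1,-1); return m.astype(np.float32)
def fitcrate(ps,x0,full=None):
    gs=[green(p) for p in ps]
    f=lambda v: sum(np.abs(hull(p,app(full(v) if full else pose(*v),box))-g).sum() for p,g in zip(ps,gs))
    sx=np.vstack([x0]+[np.array(x0)+d for d in np.eye(len(x0))*np.array([.02,.02,.1,.01,.1][:len(x0)])])
    r=minimize(f,x0,method="Nelder-Mead",options=dict(initial_simplex=sx,xatol=1e-5,fatol=.1,maxiter=600)); return r.x,r.fun,[g.sum() for g in gs]
P12=np.radians(12)
E
python3 - <<'E'
from h import *; import pickle
D=pickle.load(open("d0.pkl","rb")); t,s=D["top"],D["side"]
def onz(p,u,v,z=0):
    K=p["intrinsics"];M=p["world_from_camera"];d=M[:3,:3]@[(u-K[0,2])/K[0,0],-(v-K[1,2])/K[1,1],-1];return M[:3,3]+d*(z-M[2,3])/d[2]
c0=onz(t,354,257,.05); print("c0",c0)
best=[fitcrate(ps,[c0[0],c0[1],np.pi/2-.05+dy]) for ps in([t,s],[t],[s]) for dy in (.2,-.2)]
for b in best: print(np.round(b[0],4),b[1:])
cr=min(best[:2],key=lambda b:b[1])[0]
# stand
zt=lambda u,v:(130+(u+.5)/2.65-.5,110+(v+.5)/2.65-.5); zs=lambda u,v:(200+(u+.5)/2.857-.5,150+(v+.5)/2.857-.5)
# deck frame points; lip face at L
obs=[(t,zt(407,327),(0,.073,0)[:3]),(t,zt(407,468),(0,-.073,0)),(s,zs(323,265),(0,.073,0)),(s,zs(478,300),(0,-.073,0))]
obs=[(p,o,(x[0],-x[1],x[2])) for p,o,x in obs]
lip=[(t,zt(291,326),-1),(t,zt(290,467),1)]
wing=[(t,zt(462,310),-1),(t,zt(464,487),1)]
def res(v,swap=1):
    Td=pose(v[0],v[1],v[2],0,P12);Ts=pose(v[0],v[1],v[2]);r=[]
    for p,o,x in obs: r+=list(proj(p,app(Td,(x[0],swap*x[1],x[2])))[0]-o)
    for p,o,sg in lip: r+=list(proj(p,app(Td,(v[3],swap*sg*.073,.01)))[0]-o)
    for p,o,sg in wing: r+=list(proj(p,app(Ts,(-.059,swap*sg*.09,.031)))[0]-o)
    return np.array(r)
f0=onz(t,283.6,260)
for sw in(1,-1):
    q=least_squares(res,[f0[0],f0[1],np.pi/2-.1,.11],args=(sw,),loss="soft_l1"); print(sw,np.round(q.x,4),q.cost); print(np.round(res(q.x,sw).reshape(-1,2),1).tolist())
    if sw==-1 or 1: 
        if 'B' not in globals() or q.cost<B.cost: B=q
v=B.x;Td=pose(v[0],v[1],v[2],0,P12);Ts=pose(*v[:3])
Q=app(np.linalg.inv(Ts),app(pose(*cr),[[0,0,0],[-.09,0,0],[.09,0,0]])); print("crate in stand",np.round(Q,4),"dyaw deg",np.degrees(cr[2]-v[2]))
print("crate tail corners",app(pose(*cr),[[-.09,.07,0],[-.09,-.07,0]]))
np.save("stand.npy",v)
ims=[]
for p,(x,y,w,h) in((t,(130,200,300,120)),(s,(200,150,230,210))):
    k=800/300 if p is t else 500/210*0.9
    im=p["color"][y:y+h,x:x+w,::-1]; im=cv2.resize(im,None,fx=k,fy=k)
    def L(A,col,cl=True): cv2.polylines(im,[((proj(p,A)-[x,y]+.5)*k).astype(np.int32)],cl,col,1)
    L(app(pose(*cr),[[-.09,-.07,0],[.09,-.07,0],[.09,.07,0],[-.09,.07,0]]),(0,0,255));L(app(pose(*cr),[[-.09,-.07,.07],[.09,-.07,.07],[.09,.07,.07],[-.09,.07,.07]]),(0,0,255))
    L(app(Td,[[0,-.073,0],[.33,-.073,0],[.33,.073,0],[0,.073,0]]),(255,0,0))
    L(app(Td,[[0,-.073,.032],[.33,-.073,.032],[.33,.073,.032],[0,.073,.032]]),(0,255,255))
    L(app(Td,[[v[3],-.073,.01],[v[3],.073,.01]]),(255,0,255));L(app(Td,[[.308,-.073,.0],[.308,-.073,.048],[.308,.073,.048],[.308,.073,.0]]),(0,255,0))
    ims.append(im)
W=max(i.shape[1] for i in ims); cv2.imwrite("pics/o.png",np.vstack([cv2.copyMakeBorder(ims[0],0,0,0,W-ims[0].shape[1],0)])); cv2.imwrite("pics/o2.png",ims[1]); print([i.shape for i in ims])
big=np.zeros((600,800,3),np.uint8); a=cv2.resize(ims[0],(600,240)); big[:240,:600]=a; b=cv2.resize(ims[1],(394,360)); big[240:,:394]=b; cv2.imwrite("pics/ob.png",big)
E
```

```text
c0 [ 0.461658   -0.11107419  0.05      ]
[ 0.4599 -0.1143  1.4412] (np.float64(461.625), [np.float32(3841.0), np.float32(3300.0)])
[ 0.4591 -0.1135  1.4487] (np.float64(454.125), [np.float32(3841.0), np.float32(3300.0)])
[ 0.4591 -0.1135  1.4357] (np.float64(76.4375), [np.float32(3841.0)])
[ 0.4589 -0.114   1.4409] (np.float64(79.0625), [np.float32(3841.0)])
[ 0.4579 -0.1177  1.5085] (np.float64(294.875), [np.float32(3300.0)])
[ 0.458  -0.119   1.4997] (np.float64(306.4375), [np.float32(3300.0)])
1 [0.4329 0.0755 1.7066 0.1222] 5.370693165414691
[[-0.4, 0.7], [-0.3, 0.6], [-1.7, -0.7], [2.6, 1.6], [0.2, -0.8], [-0.2, 0.4], [0.5, -0.7], [0.5, -0.7]]
-1 [0.5646 0.0929 1.7026 0.1246] 467.2182837547289
[[-0.3, 5.4], [-0.2, -99.1], [3.4, 0.5], [-104.9, -25.2], [-0.6, 3.8], [0.7, -101.8], [0.8, 16.5], [-0.4, -114.7]]
crate in stand [[-0.1909 -0.0004  0.    ]
 [-0.2779  0.0225  0.    ]
 [-0.1038 -0.0234  0.    ]] dyaw deg -14.777959308258652
crate tail corners [[ 0.37870021 -0.1943197   0.        ]
 [ 0.5176578  -0.21137215  0.        ]]
[(320, 800, 3), (450, 493, 3)]
```

View pics/ob.png

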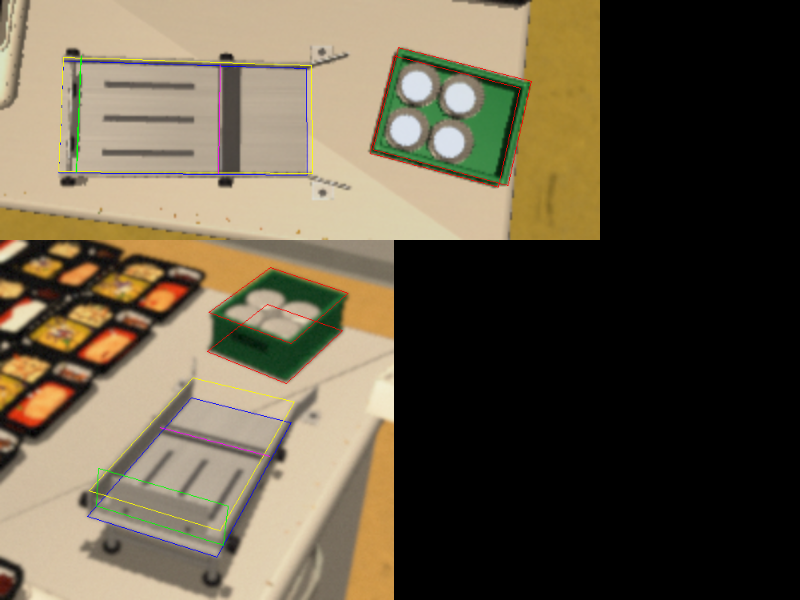

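The overlay fits in both views. Crate centre is at about (0.459, -0.1135) with yaw 82.4°. The stand foot is at (0.433, 0.0755) with yaw 97.8°, and the lip face is at about 0.122 m. I'll pinch the tail rim to square the crate up, so I'm moving above it now.

>>> drive_tool --pt "0 0 0 0.028 -0.0265 0.007 0.5" --pt "0 0 0 0.028 -0.0265 0.007 0.5" --pt "0 0 0 0.028 -0.0265 0.007 0.5" --pt "0 0 0 0.028 -0.0265 0.007 0.5" --pt "0 0 0 0.028 -0.0265 0.007 0.5" --pt "0 0 0 0.028 -0.0265 0.007 0.5" --pt "0 0 0 0.028 -0.0265 0.007 0.5" --pt "0 0 0 0.028 -0.0265 0.007 0.5"

```text
time: 1.37
tool_pos: [0.3846, -0.3404, 0.1753]
tcp_rot: [3.081, 0.612, 0.001]
wrist_force: [1.2, 0.3, 0.5]
width: 0.501
grip_force: 0.0
```

>>> drive_tool --pt "0 0 0 0.028 -0.0265 0.007 0.5" --pt "0 0 0 0.028 -0.0265 0.007 0.5" --pt "0 0 0 0.028 -0.0265 0.007 0.5" --pt "0 0 0 0.028 -0.0265 0.007 0.5" --pt "0 0 7 0 0 0 0.5" --pt "0 0 7 0 0 0 0.5" --pt "0 0 7 0 0 0 0.5" --pt "0 0 7 0 0 0 0.5"

```text
time: 2.03
tool_pos: [0.4473, -0.2006, 0.1474]
tcp_rot: [3.137, -0.158, 0.0]
wrist_force: [0.6, -0.3, 0.1]
width: 0.501
grip_force: 0.0
```

```bash
cat >> h.py <<'E'
from workcell import status, read_camera, masks_of
def to(pos,ty,pitch=0,pr=True):
    """delta in tool frame to reach pos with tool y at world angle ty(deg); pitch: tool z leans (deg about stand lateral axis)"""
    s=status.read_state(); Rc=R.from_rotvec(s["tcp_rot"]); a=np.radians(ty)
    y=np.array([np.cos(a),np.sin(a),0]); z=np.array([0,0,-1.]); x=np.cross(y,z)
    Rt=R.from_rotvec(y*np.radians(pitch))*R.from_matrix(np.c_[x,y,z])
    print("t",round(s["time"],2),"pos",np.round(s["tool_pos"],4),"F",np.round(s["wrist_force"],1),"w",round(s["width"],3),"grip",round(s["grip_force"],1),"q6",round(s["q"][5],2))
    print("shift tool",np.round(Rc.inv().apply(np.array(pos)-s["tool_pos"]),4),"in target axes",np.round(Rt.inv().apply(np.array(pos)-s["tool_pos"]),4),"turn",np.round(np.degrees((Rc.inv()*Rt).as_rotvec()),2))
E
python3 - <<'E'
from h import *
p=read_camera("top"); print(fitcrate([p],[.459,-.1135,1.438]))
to([0.4477,-0.1982,0.048],-97.6)
E
```

```text
(array([ 0.45916174, -0.11291254,  1.43631206]), np.float64(201.375), [np.float32(3714.0)])
t 2.08 pos [ 0.4473 -0.2008  0.1475] F [-0.4  0.6  0.1] w 0.5 grip 0.0 q6 1.2
shift tool [ 0.0001 -0.0027  0.0995] in target axes [ 0.     -0.0027  0.0995] turn [ 0.01 -0.02  1.5 ]
```

>>> drive_tool --pt "0 0 1.5 0 -0.0027 0.02 0.5" --pt "0 0 0 0 0 0.02 0.5" --pt "0 0 0 0 0 0.02 0.5" --pt "0 0 0 0 0 0.02 0.5" --pt "0 0 0 0 0 0.015 0.5" --pt "0 0 0 0 0 0.011 0.5" --pt "0 0 0 0 0 0 0.5"

```text
time: 2.67
tool_pos: [0.4454, -0.1977, 0.039]
tcp_rot: [-3.134, 0.189, 0.007]
wrist_force: [-0.1, 0.3, 0.8]
width: 0.5
grip_force: 0.0
```

>>> drive_tool --pt "0 0 0 0 0 0 0.05" --pt "0 0 0 0 0 0 0.05" --pt "0 0 0 0 0 0 0.05" --pt "0 0 0 0 0 0 0.05" --pt "0 0 0 0 0 0 0.05" --pt "0 0 0 0 0 0 0.05" --force 40

```text
time: 3.17
tool_pos: [0.4487, -0.1992, 0.0427]
tcp_rot: [3.134, -0.192, 0.005]
wrist_force: [0.9, -0.5, 5.3]
width: 0.091
grip_force: 39.9
```

```bash
python3 - <<'E'
from h import *
p=read_camera("top"); c,f,_=fitcrate([p],[.459,-.1135,1.438]); print(c,f)
im=p["color"][180:320,200:430,::-1]; cv2.imwrite("pics/g1.png",cv2.resize(im,None,fx=3,fy=3))
s=status.read_state();v=np.load("stand.npy")
print("tool in crate",np.round(app(np.linalg.inv(pose(.459,-.1132,1.437)),s["tool_pos"]),4), R.from_rotvec(s["tcp_rot"]).as_matrix()[:,1])
E
```

```text
[ 0.46064492 -0.10047038  1.42563284] 568.8125
tool in crate [[-0.0866 -0.0013  0.0427]] [-0.12187823 -0.99254451  0.00104682]
```

View pics/g1.png

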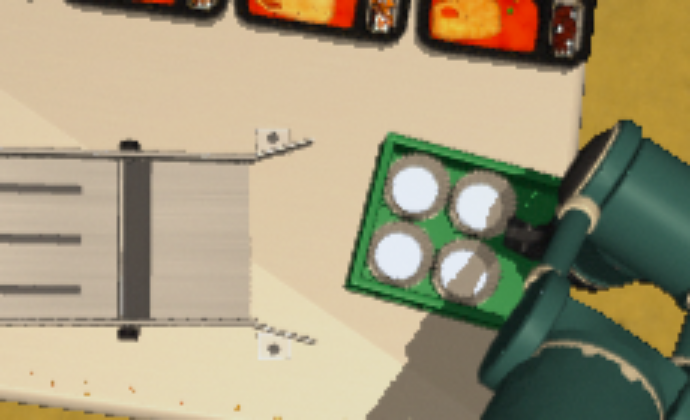

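The rim is gripped near mid-tail. Next I'll work out the alignment move.

```bash
python3 - <<'E'
from h import *
v=np.load("stand.npy");S=pose(*v[:3])
s=status.read_state();print(app(np.linalg.inv(S),s["tool_pos"]))
for x in(-.265,-.19,-.16):
    print(x); to(app(S,[x,-.001,.0427])[0],np.degrees(v[2])-180)
E
```

```text
[[-0.27435577  0.02155446  0.04267066]]
-0.265
t 3.22 pos [ 0.4487 -0.1992  0.0427] F [ 0.5 -0.5  6.6] w 0.094 grip 40.1 q6 1.22
shift tool [ 0.0194 -0.0148  0.    ] in target axes [ 0.0226 -0.0094 -0.    ] turn [  0.08  -0.16 -14.78]
-0.19
t 3.22 pos [ 0.4487 -0.1992  0.0427] F [ 0.5 -0.5  6.6] w 0.094 grip 40.1 q6 1.22
shift tool [ 0.0003 -0.0873 -0.0001] in target axes [ 0.0226 -0.0844 -0.    ] turn [  0.08  -0.16 -14.78]
-0.16
t 3.22 pos [ 0.4487 -0.1992  0.0427] F [ 0.5 -0.5  6.6] w 0.094 grip 40.1 q6 1.22
shift tool [-0.0074 -0.1163 -0.0002] in target axes [ 0.0226 -0.1144 -0.    ] turn [  0.08  -0.16 -14.78]
```

>>> drive_tool --pt "0 0 -2.5 0.0033 -0.0025 -0.0005 0.05" --pt "0 0 -2.5 0.0033 -0.0025 0 0.05" --pt "0 0 -2.5 0.0033 -0.0025 0 0.05" --pt "0 0 -2.5 0.0033 -0.0025 0 0.05" --pt "0 0 -2.5 0.0033 -0.0025 0 0.05" --pt "0 0 -2.3 0.0033 -0.0025 0 0.05" --pt "0 0 0 0 -0.012 0 0.05" --pt "0 0 0 0 -0.012 0 0.05"

```text
time: 3.88
tool_pos: [0.4651, -0.1607, 0.0427]
tcp_rot: [3.132, 0.213, 0.003]
wrist_force: [1.0, -3.6, 6.0]
width: 0.096
grip_force: 40.3
```

```bash
python3 - <<'E'
from h import *
v=np.load("stand.npy");S=pose(*v[:3])
s=status.read_state();print(app(np.linalg.inv(S),s["tool_pos"]))
to(app(S,[-.178,-.001,.0427])[0],np.degrees(v[2])-180)
p=read_camera("top"); c,f,_=fitcrate([p],[.45,-.08,1.7]); print(c,f)
im=p["color"][180:320,200:430,::-1]; cv2.imwrite("pics/g2.png",cv2.resize(im,None,fx=3,fy=3))
E
```

```text
[[-2.38452100e-01  9.56714976e-05  4.26503797e-02]]
t 3.88 pos [ 0.4651 -0.1607  0.0427] F [ 1.  -3.6  6. ] w 0.096 grip 40.3 q6 1.05
shift tool [ 0.0011 -0.0605 -0.0002] in target axes [ 0.0011 -0.0605 -0.    ] turn [ 0.12 -0.11 -0.01]
[ 0.45033503 -0.06199463  1.70154307] 761.1875
```

View pics/g2.png

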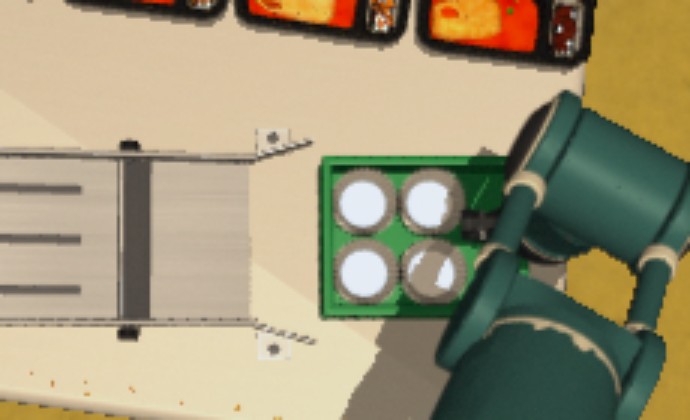

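>>> drive_tool --pt "0 0 0 0.0002 -0.007 0 0.05" --pt "0 0 0 0.0002 -0.008 0 0.05" --pt "0 0 0 0.0002 -0.008 0 0.05" --pt "0 0 0 0.0002 -0.008 0 0.05" --pt "0 0 0 0.0002 -0.008 0 0.05" --pt "0 0 0 0 -0.008 0 0.05" --pt "0 0 0 0 -0.008 0 0.05" --pt "0 0 0 0 0 0 0.05"

```text
time: 4.6
tool_pos: [0.4578, -0.1039, 0.0426]
tcp_rot: [-3.134, -0.214, -0.002]
wrist_force: [-0.2, 1.1, 7.9]
width: 0.097
grip_force: 40.8
```

>>> drive_tool --pt "0 0 0 0 0 0 0.5" --pt "0 0 0 0 0 0 0.5" --pt "0 0 0 0 0 0 0.5" --pt "0 0 0 0 0 -0.02 0.5" --pt "0 0 0 0 0 -0.03 0.5" --pt "0 0 0 0 0.01 -0.03 0.5" --pt "0 0 0 0 0.03 0 0.9" --pt "0 0 0 0 0.03 0 0.9"

```text
time: 5.27
tool_pos: [0.4683, -0.1751, 0.1239]
tcp_rot: [3.133, 0.217, 0.006]
wrist_force: [1.0, -0.1, -0.5]
width: 0.769
grip_force: 0.0
```

```bash
python3 - <<'E'
from h import *
v=np.load("stand.npy");S=pose(*v[:3])
s=status.read_state();print(app(np.linalg.inv(S),s["tool_pos"]))
to(app(S,[-.225,0,.03])[0],np.degrees(v[2])-90)
p=read_camera("top"); c,f,_=fitcrate([p],[.45,-.03,1.7]); print(c,f,app(np.linalg.inv(S),[c[0],c[1],0]),c[2]-v[2])
E
```

```text
[[-0.25313976 -0.00115029  0.12385756]]
t 5.27 pos [ 0.4683 -0.1751  0.1239] F [ 1.  -0.1 -0.5] w 0.769 grip 0.0 q6 1.02
shift tool [-0.0014 -0.0283  0.0938] in target axes [ 0.0281 -0.0012  0.0939] turn [ 2.200e-01 -8.000e-02 -8.986e+01]
[ 0.44554632 -0.01860535  1.70640912] 104.625 [[-0.09498079  0.000209    0.        ]] -0.00020481058737176205
```

>>> drive_tool --pt "0 0 -7.1 0 0 0 0.9" --pt "0 0 -7.1 0 0 0 0.9" --pt "0 0 -7.1 0 0 0 0.9" --pt "0 0 -7.1 0 0 0 0.9" --pt "0 0 -7.1 0 0 0 0.9" --pt "0 0 -7.1 0 0 0 0.9" --pt "0 0 -7.1 0 0 0 0.9" --pt "0 0 -7.1 0 0 0 0.9"

```text
time: 5.98
tool_pos: [0.466, -0.1741, 0.1207]
tcp_rot: [-2.649, -1.685, 0.002]
wrist_force: [0.3, 0.1, -0.8]
width: 0.901
grip_force: 0.0
```

>>> drive_tool --pt "0 0 -7.1 0 0 0 0.9" --pt "0 0 -7.1 0 0 0 0.9" --pt "0 0 -7.1 0 0 0 0.9" --pt "0 0 -7.1 0 0 0 0.9" --pt "0 0 -4.7 0 0 0 0.9" --pt "0 0 0 0.01 0 0.03 0.9" --pt "0 0 0 0.01 0 0.03 0.9" --pt "0 0 0 0 0 0.025 0.9"

```text
time: 6.65
tool_pos: [0.4625, -0.1531, 0.0347]
tcp_rot: [-2.066, -2.363, 0.001]
wrist_force: [0.4, -0.3, -0.4]
width: 0.902
grip_force: 0.0
```

```bash
python3 - <<'E'
from h import *
v=np.load("stand.npy");S=pose(*v[:3])
s=status.read_state();print(app(np.linalg.inv(S),s["tool_pos"]))
to(app(S,[-.196,0,.03])[0],np.degrees(v[2])-90)
E
```

```text
[[-0.23049855  0.00163454  0.03466154]]
t 6.65 pos [ 0.4625 -0.1531  0.0347] F [ 0.4 -0.3 -0.4] w 0.902 grip 0.0 q6 -0.51
shift tool [0.0345 0.0016 0.0047] in target axes [0.0345 0.0016 0.0047] turn [-0.13 -0.12 -0.1 ]
```

>>> drive_tool --pt "0 0 0 0.012 0.0008 0.002 0.9" --pt "0 0 0 0.012 0.0008 0.002 0.9" --pt "0 0 0 0.006 0 0 0.9" --pt "0 0 0 0.005 0 0 0.9" --pt "0 0 0 0.007 0 0 0.9" --pt "0 0 0 0.009 0 0 0.9" --pt "0 0 0 0.009 0 0 0.9" --pt "0 0 0 0.009 0 0 0.9"

```text
time: 7.32
tool_pos: [0.4579, -0.0862, 0.0341]
tcp_rot: [2.065, 2.363, 0.002]
wrist_force: [0.4, -3.7, 2.4]
width: 0.901
grip_force: 1.8
```

>>> drive_tool --pt "0 0.7 0 0.009 0 0.0001 0.9" --pt "0 0.7 0 0.009 0 0.0002 0.9" --pt "0 0.7 0 0.009 0 0.0003 0.9" --pt "0 0.7 0 0.009 0 0.0004 0.9" --pt "0 0.7 0 0.009 0 0.0005 0.9" --pt "0 0.7 0 0.009 0 0.0006 0.9" --pt "0 0.7 0 0.009 0 0.0007 0.9" --pt "0 0 0 0 0 0 0.9"

```text
time: 7.98
tool_pos: [0.447, -0.0223, 0.0317]
tcp_rot: [-2.022, -2.314, -0.087]
wrist_force: [0.6, -0.4, 0.6]
width: 0.899
grip_force: 0.0
```

```bash
cat >> h.py <<'E'
v=np.load("stand.npy");S=pose(*v[:3]);Dk=pose(*v[:3],0,P12)
def look(tail_guess,pitch,cam=("top",),name=None):
    """crate fit in the stand frame: tail x, y, yaw (pitch, tail z given)"""
    s=status.read_state();print("t",round(s["time"],2),"tool in stand",np.round(app(np.linalg.inv(S),s["tool_pos"]),4),"deck",np.round(app(np.linalg.inv(Dk),s["tool_pos"]),4),"F",np.round(S[:3,:3].T@s["wrist_force"],1),
      "toolz",np.round(S[:3,:3].T@R.from_rotvec(s["tcp_rot"]).as_matrix()[:,2],3))
    ps=[read_camera(c) for c in cam]
    def full(w):
        z=max(0,w[0]*np.tan(P12)); return S@pose(w[0],w[1],w[2],z,pitch)@pose(.09,0,0)
    x,f,_=fitcrate(ps,[tail_guess,0,0.],full); print("tail",np.round(x,4),"fit",f)
    if name: cv2.imwrite(name,cv2.resize(ps[-1]["color"][150:360,130:430,::-1],None,fx=2.6,fy=2.6))
E
python3 - <<'E'
from h import *
look(-.1,.1,name="pics/p1.png")
E
```

```text
t 7.98 tool in stand [[-0.0988 -0.0008  0.0317]] deck [[-0.0901 -0.0008  0.0515]] F [-0.5 -0.5  0.6] toolz [ 0.088  0.002 -0.996]
tail [-0.078   0.0024 -0.0138] fit 245.3125
```

View pics/p1.png

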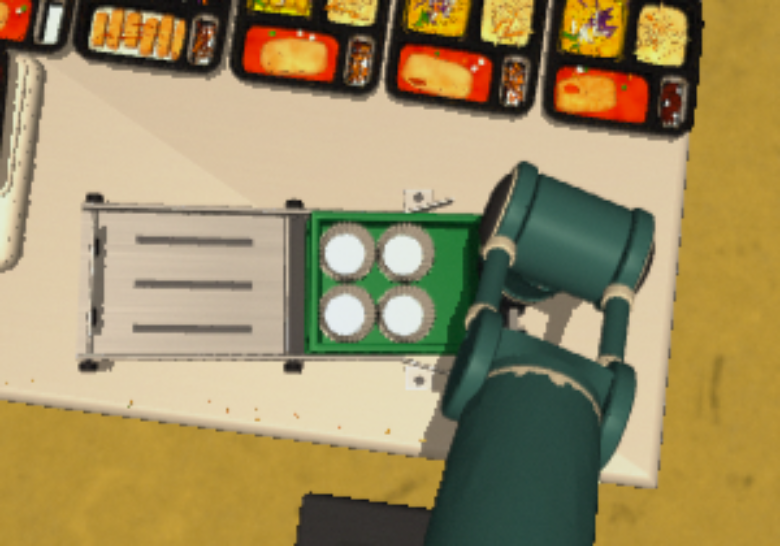

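>>> drive_tool --pt "0 0.9 0 0.008 0 0.0007 0.9" --pt "0 0.9 0 0.009 0 0.0008 0.9" --pt "0 0.9 0 0.009 0 0.001 0.9" --pt "0 0.9 0 0.009 0 0.0012 0.9" --pt "0 0.9 0 0.009 0 0.0013 0.9" --pt "0 0.9 0 0.009 0 0.0014 0.9" --pt "0 0.9 0 0.009 0 0.0015 0.9" --pt "0 0.7 0 0.009 0 0.001 0.9"

```text
time: 8.7
tool_pos: [0.4385, 0.0477, 0.0335]
tcp_rot: [-1.959, -2.242, -0.205]
wrist_force: [-0.1, -4.0, -1.0]
width: 0.904
grip_force: 2.1
```

```bash
python3 - <<'E'
from h import *
look(-.01,.22)
E
```

```text
t 8.7 tool in stand [[-0.0283 -0.0018  0.0335]] deck [[-0.0207 -0.0018  0.0386]] F [-4.   0.7 -1. ] toolz [ 0.207 -0.    -0.978]
tail [-0.0092  0.0007 -0.0027] fit 59.1875
```

>>> drive_tool --pt "0 0 0 0.009 0.0002 0.001 0.9" --pt "0 0 0 0.009 0.0002 0.001 0.9" --pt "0 0 0 0.009 0.0002 0.001 0.9" --pt "0 0 0 0.009 0.0002 0.001 0.9" --pt "0 0 0 0.009 0.0002 0.001 0.9" --pt "0 0 0 0.009 0.0002 0.001 0.9" --pt "0 0 0 0.009 0 0.001 0.9" --pt "0 0 0 0.009 0 0.001 0.9"

```text
time: 9.42
tool_pos: [0.4324, 0.1185, 0.0422]
tcp_rot: [-1.961, -2.247, -0.207]
wrist_force: [-0.2, -11.9, 10.9]
width: 0.901
grip_force: 2.6
```

>>> drive_tool --pt "0 0 0 0.006 0 0.001 0.9" --pt "0 0 0 0.006 0 0.001 0.9" --pt "0 0 0 0.006 0 0 0.9" --pt "0 0 0 0.006 0 0 0.9" --pt "0 0 0 0 0 0 0.9"

```text
time: 9.83
tool_pos: [0.4278, 0.1438, 0.0448]
tcp_rot: [-1.959, -2.243, -0.208]
wrist_force: [0.3, 0.4, 6.7]
width: 0.903
grip_force: 0.0
```

```bash
python3 - <<'E'
from h import *
look(.09,.25,name="pics/p2.png")
E
```

```text
t 9.83 tool in stand [[ 0.0683 -0.0042  0.0448]] deck [[ 0.0761 -0.0042  0.0296]] F [ 0.3 -0.4  6.7] toolz [ 0.208 -0.002 -0.978]
tail [ 0.0859 -0.0035  0.0356] fit 149.3125
```

View pics/p2.png

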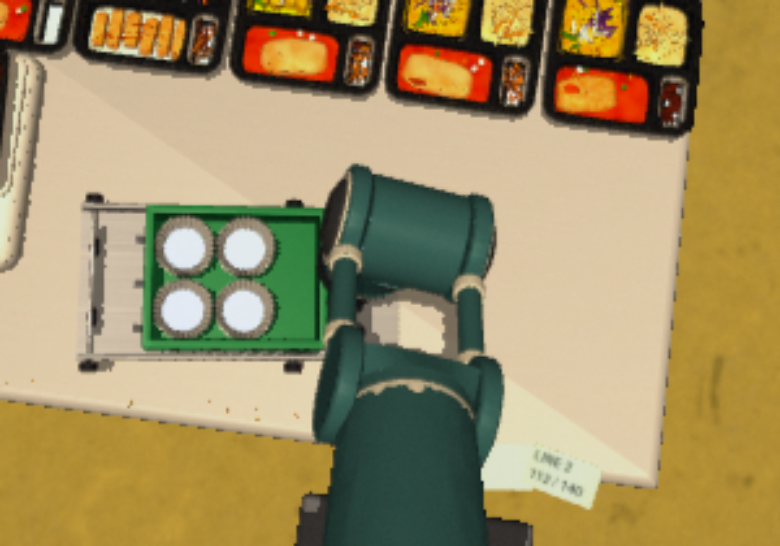

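>>> drive_tool --pt "0 0 0 -0.006 0 0 0.9" --pt "0 0 0 0 -0.004 -0.004 0.9" --pt "0 0 0 0.006 0 0 0.9" --pt "0 0 0 0.004 0 0 0.9" --pt "0 0 0 0.005 0 0 0.9" --pt "0 0 0 0.005 0 0 0.9" --pt "0 0 0 0.005 0 0 0.9" --pt "0 0 0 0 0 0 0.9"

```text
time: 10.55
tool_pos: [0.4204, 0.1606, 0.0516]
tcp_rot: [-1.959, -2.243, -0.205]
wrist_force: [-0.5, 0.2, -0.3]
width: 0.898
grip_force: 0.0
```

```bash
python3 - <<'E'
from h import *
look(.106,.25)
E
```

```text
t 10.55 tool in stand [[0.0859 0.0008 0.0516]] deck [[0.0948 0.0008 0.0326]] F [ 0.3  0.5 -0.3] toolz [ 0.207 -0.    -0.978]
tail [ 0.1047 -0.002   0.0022] fit 150.25
```

>>> drive_tool --pt "0 0 0 0.003 0.0001 0 0.9" --pt "0 0 0 0.003 0.0001 0 0.9" --pt "0 0 0 0.003 0 0 0.9" --pt "0 0 0 0.003 0 0 0.9" --pt "0 0 0 0.003 0 0 0.9" --pt "0 0 0 0.003 0 0 0.9" --pt "0 0 0 0 0 0 0.9"

```text
time: 11.18
tool_pos: [0.4185, 0.1774, 0.0552]
tcp_rot: [-1.959, -2.243, -0.205]
wrist_force: [-0.1, -2.7, -2.2]
width: 0.9
grip_force: 1.5
```

```bash
python3 - <<'E'
from h import *
look(.123,.21,name="pics/p3.png")
im=read_camera("side"); cv2.imwrite("pics/p3s.png",cv2.resize(im["color"][180:350,220:420,::-1],None,fx=3.4,fy=3.4))
E
```

```text
t 11.18 tool in stand [[0.1029 0.0005 0.0552]] deck [[0.1121 0.0005 0.0326]] F [-2.6  0.5 -2.2] toolz [ 0.206 -0.001 -0.978]
tail [ 0.122  -0.0021  0.0085] fit 159.0
```

View pics/p3s.png

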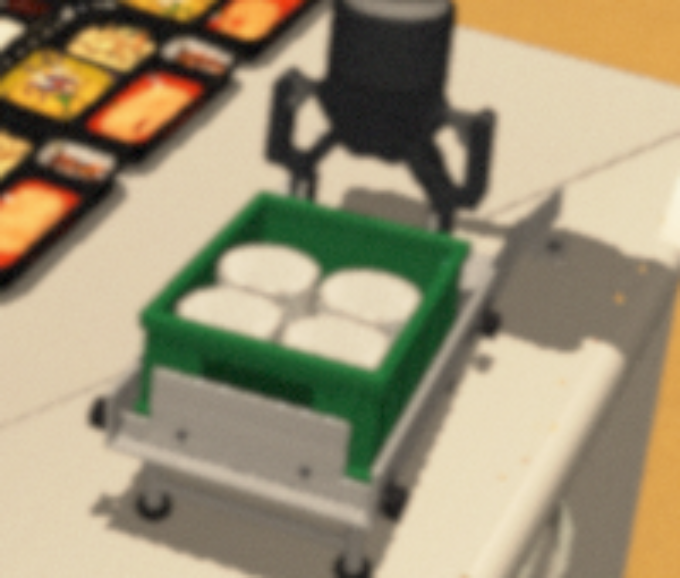

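>>> drive_tool --pt "0 0 0 0.001 0 0 0.9" --pt "0 0 0 0.001 0 0 0.9" --pt "0 0 0 0.001 0 0 0.9" --pt "0 0 0 0 0 0 0.9"

```text
time: 11.62
tool_pos: [0.4183, 0.1798, 0.0559]
tcp_rot: [-1.96, -2.243, -0.205]
wrist_force: [0.1, -3.1, 0.5]
width: 0.901
grip_force: 1.4
```

```bash
python3 - <<'E'
from h import *
look(.126,.21)
E
```

```text
t 11.62 tool in stand [[0.1053 0.0003 0.0559]] deck [[0.1146 0.0003 0.0328]] F [-3.   0.3  0.5] toolz [ 0.206 -0.001 -0.979]
tail [ 0.1244 -0.0013 -0.0012] fit 152.8125
```

>>> drive_tool --pt "0 0 0 0.001 0 0 0.9" --pt "0 0 0 0.001 0 0 0.9" --pt "0 0 0 0 0 0 0.9"

```text
time: 11.92
tool_pos: [0.418, 0.1819, 0.0562]
tcp_rot: [-1.96, -2.243, -0.205]
wrist_force: [0.5, -3.3, 0.6]
width: 0.9
grip_force: 1.4
```

```bash
python3 - <<'E'
from h import *
look(.126,.21)
ps=[read_camera(c) for c in("top","side")]
for dz,pt in((0,P12),(.01,P12-.056)):
  for sub in (ps,ps[1:]):
    full=lambda w: Dk@pose(w[0],w[1],w[2],dz,pt-P12)@pose(.09,0,0)
    x,f,_=fitcrate(sub,[.126,0,0.],full); print(dz,np.round(x,4),f)
E
```

```text
t 11.92 tool in stand [[0.1074 0.0004 0.0562]] deck [[0.1167 0.0004 0.0327]] F [-3.3 -0.   0.6] toolz [ 0.206 -0.001 -0.978]
tail [ 0.1272 -0.0017  0.005 ] fit 162.25
0 [ 0.1283 -0.0036  0.0253] 990.4375
0 [ 0.1137 -0.0082  0.0351] 523.3125
0.01 [ 0.1261 -0.0031  0.0211] 1187.9375
0.01 [ 0.1134 -0.0076  0.034 ] 776.125
```

```bash
python3 - <<'E'
from h import *
p=read_camera("side"); g=green(p)
for dz in(-.006,-.003,0,.003,.006,.01,.013):
    full=lambda w: Dk@pose(w[0],w[1],w[2],dz,-dz/.18)@pose(.09,0,0)
    x,f,_=fitcrate([p],[.12,0,0.],full); print(dz,np.round(x,4),f)
E
```

```text
-0.006 [ 0.1136 -0.0085  0.0375] 365.25
-0.003 [ 0.1135 -0.0077  0.0313] 438.0
0 [ 0.1139 -0.0081  0.0353] 508.5625
0.003 [ 0.1138 -0.0075  0.0322] 590.8125
0.006 [ 0.1141 -0.0082  0.0407] 667.3125
0.01 [ 0.1147 -0.0072  0.0358] 764.9375
0.013 [ 0.1143 -0.0075  0.04  ] 838.625
```

>>> drive_tool --pt "0 0 0 -0.01 0 0 0.6" --pt "0 0 0 0 0 -0.02 0.6" --pt "0 0 0 0 0 -0.022 0.6" --pt "0 0 0 0 0 -0.022 0.6" --pt "0 0 0 0.0165 0 0 0.6" --pt "0 0 0 0.0165 0 0 0.6" --pt "0 0 0 0.0165 0 0 0.6" --pt "0 0 0 0 0 0 0.6"

```text
time: 12.78
tool_pos: [0.4144, 0.2086, 0.1276]
tcp_rot: [-1.958, -2.243, -0.207]
wrist_force: [-0.1, -0.1, 0.2]
width: 0.602
grip_force: 0.0
```

```bash
python3 - <<'E'
from h import *
look(.126,.21,name="pics/p4.png")
E
```

```text
t 12.78 tool in stand [[0.1344 0.0003 0.1276]] deck [[0.158  0.0003 0.0969]] F [-0.1  0.1  0.2] toolz [ 0.208 -0.001 -0.978]
tail [ 0.1278  0.001  -0.0238] fit 1059.4375
```

View pics/p4.png

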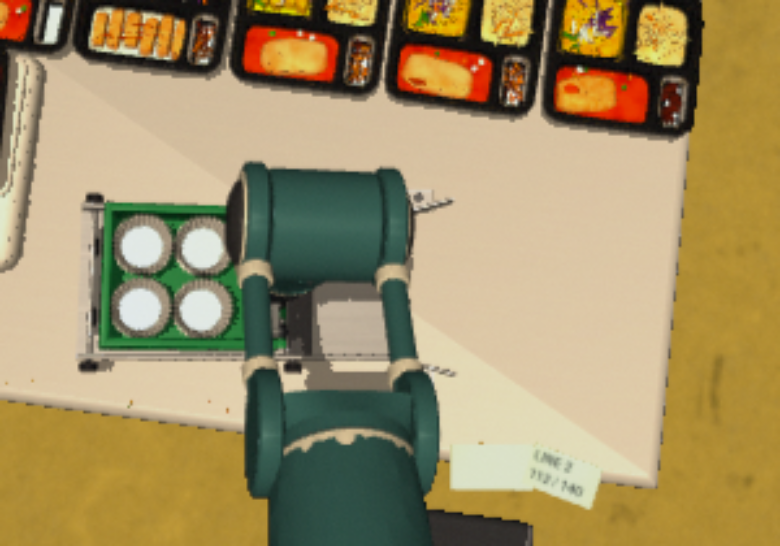

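The crate lies square in the lane with the lip strip clear behind its tail, and the fingers are over the bay. Descending.

>>> drive_tool --pt "0 0 0 0 0 0.015 0.6" --pt "0 0 0 0 0 0.015 0.6" --pt "0 0 0 0 0 0.015 0.6" --pt "0 0 0 0 0 0.013 0.6" --pt "0 0 0 0 0 0 0.6" --pt "0 0 0 -0.004 0 0 0.6" --pt "0 0 0 -0.004 0 0 0.6" --pt "0 0 0 0 0 0 0.6"

```text
time: 13.5
tool_pos: [0.4145, 0.2103, 0.069]
tcp_rot: [-1.961, -2.243, -0.205]
wrist_force: [-0.3, 1.0, -0.4]
width: 0.602
grip_force: 0.0
```

>>> drive_tool --pt "0 0 0 -0.0015 0 0 0.6" --pt "0 0 0 -0.0015 0 0 0.6" --pt "0 0 0 -0.001 0 0 0.6" --pt "0 0 0 0 0 0 0.6"

```text
time: 13.83
tool_pos: [0.4146, 0.207, 0.0679]
tcp_rot: [-1.96, -2.243, -0.205]
wrist_force: [-0.3, -0.5, 0.1]
width: 0.602
grip_force: 0.0
```

>>> drive_tool --pt "0 0 0 -0.001 0 0 0.6" --pt "0 0 0 -0.001 0 0 0.6" --pt "0 0 0 -0.001 0 0 0.6" --pt "0 0 0 0 0 0 0.6"

```text
time: 14.17
tool_pos: [0.4147, 0.2042, 0.0669]
tcp_rot: [-1.96, -2.243, -0.204]
wrist_force: [0.8, -0.7, 0.2]
width: 0.6
grip_force: 0.0
```

>>> drive_tool --pt "0 0 0 -0.001 0 0 0.6" --pt "0 0 0 -0.001 0 0 0.6" --pt "0 0 0 0 0 0 0.6"

```text
time: 14.42
tool_pos: [0.4147, 0.204, 0.067]
tcp_rot: [-1.959, -2.24, -0.207]
wrist_force: [-1.1, 7.8, -0.1]
width: 0.603
grip_force: 4.1
```

```bash
python3 - <<'E'
from h import *
look(.122,.21)
E
```

```text
t 14.42 tool in stand [[0.1297 0.0006 0.067 ]] deck [[0.1408 0.0006 0.0385]] F [ 7.9  0.1 -0.1] toolz [ 0.21  -0.    -0.978]
tail [ 0.1311 -0.0017  0.0053] fit 917.5625
```

It stopped dead at 7.9 N, so the tail is caught. Relaxing and withdrawing.

>>> drive_tool --pt "0 0 0 0 0 0 0.6" --pt "0 0 0 0.004 0 0 0.6" --pt "0 0 0 0.008 0 0 0.6" --pt "0 0 0 0 0 -0.015 0.6" --pt "0 0 0 0 0 -0.02 0.6" --pt "0 0 0 0 0 -0.03 0.6" --pt "0 0 0 0 0 -0.03 0.6" --pt "0 0 0 0 0 -0.03 0.6"

```text
time: 15.13
tool_pos: [0.4164, 0.1883, 0.1924]
tcp_rot: [-1.96, -2.243, -0.203]
wrist_force: [0.7, -0.2, -0.5]
width: 0.602
grip_force: 0.0
```

>>> drive_tool --pt "0 0 0 -0.03 0 -0.01 0.6" --pt "0 0 0 -0.035 0 0 0.6" --pt "0 0 0 -0.035 0 0 0.6" --pt "0 0 0 -0.035 0 0 0.6" --pt "0 0 0 -0.035 0 0 0.6" --pt "0 0 0 -0.035 0 0 0.6" --pt "0 0 0 0 0 0 0.6" --pt "0 0 0 0 0 0 0.6"

```text
time: 15.8
tool_pos: [0.444, -0.0136, 0.1585]
tcp_rot: [-1.964, -2.238, -0.204]
wrist_force: [-0.4, -0.2, 0.6]
width: 0.603
grip_force: 0.0
```

```bash
python3 - <<'E'
from h import *
look(.122,.21,name="pics/p5.png")
E
```

```text
t 15.8 tool in stand [[-0.0898  0.001   0.1585]] deck [[-0.0549  0.001   0.1737]] F [-0.1  0.4  0.6] toolz [ 0.206  0.    -0.978]
tail [ 0.1194 -0.002   0.0062] fit 56.875
```

View pics/p5.png

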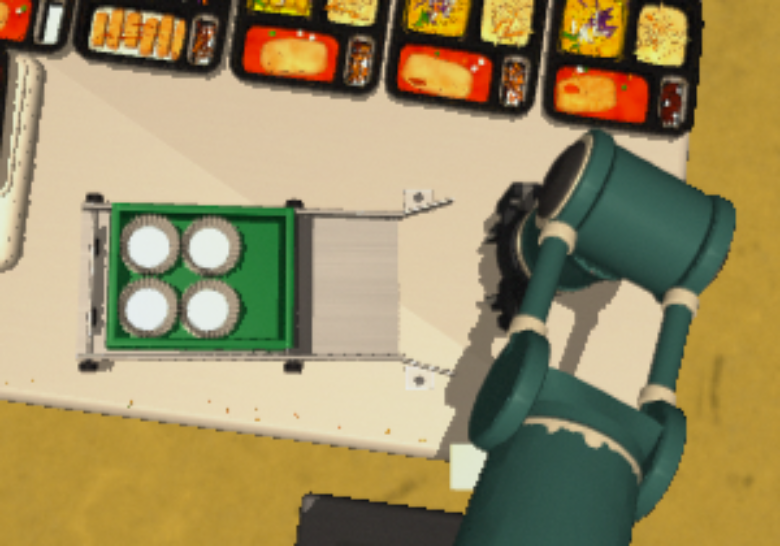

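```bash
python3 -c "
from workcell import workorder
print(workorder.finish_job())"
```

```text
the job is handed in; nothing more can be done
None
```

I slid the green crate up the slope into the lane and handed the job in. Its tail stopped dead against the lip under a 7.9 N tug, it lies square in the lane, the arm is clear, and the trays were untouched. I stopped pushing before it met the end stop, and I judged the drop behind the lip from forces and camera fits rather than a direct view.

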